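# Issue a transit tag from the code-locked dispenser

## Robot

A 6-joint arm with a two-finger parallel gripper is mounted at the origin on a cart in front of the work surface, level with it; the furniture and walls round the work are solid. World frame = base frame: x ahead of the robot, y to its left, z up, the work surface at z = 0. Lengths are in m, angles in rad, forces in N, time in s.
With the tool pointing down it reaches from about 0.3 to 0.875 m from the base axis. Payload 6.4 kg.
Tool frame: the origin (TCP) lies on the front face of the gripper's body, between the roots of the fingers; the fingertips stand 73 mm ahead of it and the grasp point (between the pads) lies 54 mm ahead of it; y points along the fingers, x is the direction in which the jaws open and shut, and the axes are right-handed (so a half turn about y gives the same grasp; the last joint's range is limited). The gripper opens to 85 mm and grips with 20 to 120 N. Pads are 22 mm wide; open, the fingers measure 114 mm over their backs; the gripper's body (76 mm by 85 mm) begins 54 mm behind the grasp point. The pads swing forward as they close: fully open they stand 13 mm farther back than shut.
Start: joints at [-1.331, 0.181, 1.607, -0, 1.354, -0.206], TCP at [0.248, -0.519, 0.304] pointing down, gripper open.
Joint ranges: [-2.99, 2.99], [-0.89, 2.07], [0.3, 2.58], [-1.14, 4.28], [0, 2.63], [-3.12, 3.12]. Speed limits (rad/s): [2.57, 2.57, 3.01, 3.14, 3.14, 3.14].

## Interface

Orientations are given as [roll, pitch, yaw] about the fixed x, y, z axes, in that order (R = Rz(yaw) Ry(pitch) Rx(roll)).
In Python, from cell import env gives the robot as it stands. The module is installed in compiled form; this text tells all that it offers.
- The arm moves only by the shell command python3 -m handwheel 'ROWS' [FORCE]. ROWS is JSON, a list of rows, each an object of numbers: "tx", "ty", "tz": the shift along the tool's x, y, z each as a share of 200 mm, from -1 to 1; "rx", "ry", "rz": the turn, a rotation vector about the tool's x, y, z each as a share of 2 pi rad, from -1 to 1; "claw": the opening, from 0 (shut) to 1 (fully open). In form: [{"tx": .., "ty": .., "tz": .., "rx": .., "ry": .., "rz": .., "claw": ..}, ...]. A call has 1 to 8 rows; each row is the pose to reach, as a shift and turn from the pose commanded when the call began, along the tool's axes at that moment, turning the shorter way round; what a row does not reach only later rows make up. A row lasts 1/10 s, in which the tool goes at most 50 mm and 8.59 degrees, less where a joint would pass 70% of its speed; a pose out of reach is approached as far as the arm can. A call with a number of a shift or a turn outside -1 to 1 is refused whole. A call with a gripper value outside its range is refused whole. The fingers move at their own pace and stop on an object; FORCE is the grip in N (left out, the last holds). Time passes only in rows, so rows that repeat a pose let the fingers close. It gives the time, the measured TCP pose, the force and the opening at its end, in the units of the state.
- env.sense(): the state, without advancing time (a new reading comes with each control period).
- env.grab_frame(name): name is "scene" or "top"; returns the picture (420x560x3 uint8, red, green, blue); there is no depth.
- env.camera_model(name): a dict with "vertical_fov" (degrees; the focal length in pixels is half the picture's height over the tangent of half this angle, whatever the lens; pixels are square), "cx", "cy" (the principal point, pixels), "k1" (the pictures are not rectified: a ray, as slopes to the right and down, at radius r is drawn at 1 + k1 r^2 times it, then the intrinsics apply), "R" (3x3) and "t" (3): a world point X has camera coordinates R X + t. Camera axes: x right, y down, z forward; pixel columns grow to the right and rows downward; lengths in m; the calibration is good to about 2 mm. A picture is of the moment at which its call begins. camera_model takes no time and is no camera call.
- env.finish_job(): hands the job in, once; it reports no verdict.
The state is a dict: "time_s": time; "joint_pos": joint angles; "dq": joint speeds; "effort": joint torques, N m; "eef_pos": TCP position; "tcp_rot": TCP orientation; "wrist_force": force on the tool from outside, world axes, zero at the start; "moment": the same for the moment, N m; "gripper_width": finger opening in m.
Only numpy, scipy, OpenCV 4.12 (cv2) and the standard library are available. Lean on these libraries where they do the work, as an engineer would, in place of code of your own. Each camera call takes 0.05 s, during which the arm holds its last target. There are 200 camera calls.

## Task

Issue one transit tag to the driver: on the locked tag dispenser set the dial nearer the robot to 2 and the farther dial to 5, and slide the blue hood fully open. Take only the top orange tag off the spring-loaded stack, lay it flat in the middle of the papers on the clipboard and let go, then slide the hood fully shut again. Do not shift the clipboard or knock the stapler, scissors or stamp about.

Things in the scene. Friction and masses are not known exactly. Their poses are not given: they have to be found in the camera images.
- dispenser: Code-locked tag dispenser: fixed grey steel box with a flat aluminium deck, 180 mm (its x) by 298 mm (its y), deck 80 mm high. Origin: centre of its underside. Its x points away from the robot, its y to the robot's left, turned up to 0.25 rad. Tag well at x=0, y=+28 mm, under the blue hood; dials at x=-56 (near) and x=+56 mm (far), y=+110 mm.
- near_dial (a joint): Angle of the dial nearer the robot, rad, growing clockwise from above; number n (0 to 7) at n x 0.785; code 2 = 1.571. At 0 the red pointer points along the dispenser's +x (away from the robot), 2 to the robot's right, 4 to the robot, 6 left. Starts between 2.0 and 3.0. Friction 0.1 N m, no clicks, stays as left; stops at -0.3 and 5.8.
- far_dial (a joint): The same for the dial farther from the robot; code 5 = 3.927 rad. Starts between 2.5 and 3.45. Under each dial a ring with one gap holds a lug of the hood: the hood slides freely out, or fully home again, only while each dial is within about 0.15 rad of its code; farther off it binds or is blocked hard.
- near_dial_grip (a point): Centre of the near dial's steel grip bar, on the dial's vertical axis, 126 mm above the worktop. Bar 38 mm long, 12 mm thick, 21 mm tall (half above this point), on a 42 mm disc; a red line on top runs from the middle to the pointer end. This frame turns with the dial, its x along the bar to the pointer end. Pinch across the 12 mm from above, turn the wrist.
- far_dial_grip (a point): The same point on the far dial. Both dials stand on the black-topped lock housing, 178 mm (x) by 66 mm (y, from y=83 to 149 mm of the dispenser), top 110 mm above the worktop.
- hood (a joint): Travel of the blue hood, m: 0 fully shut over the tags, 0.116 fully open; grows along the dispenser's -y (to the robot's right), away from the dials. Friction about 1.5 N; stays as left; rubber stops at both ends. Hood 80 mm wide (x), 108 mm long, top 24 mm above the deck; shut, it spans y=-26 to +82 mm of the dispenser; flat lock arms beside it reach under the dials.
- hood_grip (a point): Centre of the black grip block on the hood: 44 mm along the dispenser's x, 14 mm along its y (the sliding direction), 22 mm tall, half above this point; underside 7.5 mm above the hood's top. Axes as the dispenser's; moves with the hood. Pinch it from above across its 14 mm; there is free room for fingers on both sides of it along y.
- well (a point): Middle of the well's mouth, level with the deck, axes as the dispenser's. The top tag stands wholly above it, the others inside. Corner guides 12 mm tall cover the last 4 mm of the top tag's long sides; the rest of these is free over flat deck once the hood is open (its lock arms, 52 to 60 mm from the middle line, then end 30 mm short of the tag's middle).
- lifter (a joint): Spring platform under the stack, m: 0 with four tags; rises 0.016 (one tag's height) for each tag taken off, so that the next tag comes up to the same place.
- tag_1_center (a point): Centre of the top tag: an orange plastic slab with a black inlay on top, 60 mm (x) by 90 mm (y) by 16 mm tall (z), 110 g. It starts under the hood with its underside level with the deck, 8 mm above point well. Pinch it across its 60 mm from above, fingertips just above the deck, and lift straight up.
- tag_2_center (a point): Centre of the second, identical tag, under the first one; this one and the two below stay in the dispenser.
- clipboard: Clipboard lying flat, loose, 320 mm along its x (away from the robot, turned by up to 0.2 rad) by 230 mm, board 3 mm thick; origin at the centre of its underside. The steel clamp at its far end, from x=+108 mm and 74 mm wide, is 19 mm tall.
- papers (a point): Middle of the clear paper, on the board's upper face (3 mm above the worktop), 30 mm nearer the robot than the board's middle; axes as the clipboard's.
- stapler: Black desk stapler, 34 x 146 x 47 mm, loose, to the left of the dispenser; not to be disturbed.
- scissors: Scissors with red handles, 87 x 199 x 9 mm, loose, lying left of the dispenser; not to be disturbed.
- stamp: Rubber stamp with a black knob, 30 x 52 x 78 mm, loose, behind the dispenser; not to be disturbed.

How it is judged:
By the outcome, as a careful person would: the job done as asked, in the order asked, and still so for the second after the job is handed in, with the robot touching nothing.
It also fails if it takes over 72 s, if anything falls off the work surface, if the arm or the gripper's body presses on something with over 40 N, if the wrist force passes 120 N, or if a joint passes its speed limit or range.

## Working session

There is one attempt and no reset: what is moved stays moved. The work goes in short steps, Python scripts to look and compute and a shell command to move; the robot and the scene stay as the last step left them, time stands still between calls to the robot, and variables do not carry over. Pictures are saved under pics/ and viewed, about 8 in all and at most 12, crops included, and the job is handed in when it is done.

```bash
mkdir -p pics; python3 - <<'E'
from cell import env
import cv2
for n in ("scene","top"):
    im=env.grab_frame(n); cv2.imwrite(f"pics/{n}0.png",im[:,:,::-1]); m=env.camera_model(n); print(n,m)
print(env.sense())
E
```

```text
scene {'vertical_fov': 50.04935812775949, 'cx': 278.3126122886023, 'cy': 205.84518182136117, 'k1': -0.07185872458467951, 'R': array([[-0.79035628, -0.61247444,  0.01456034],
       [-0.47902867,  0.60298851, -0.63791566],
       [ 0.38192732, -0.51115548, -0.76996857]]), 't': array([0.52832319, 0.31990787, 1.17447164])}
top {'vertical_fov': 54.97867084013045, 'cx': 277.03997205391954, 'cy': 203.1537809064667, 'k1': -0.00140086706683237, 'R': array([[ 0.01098506, -0.99993692, -0.00234172],
       [-0.99647054, -0.01075202, -0.08325178],
       [ 0.08322135,  0.00324798, -0.99652579]]), 't': array([0.05202072, 0.59657728, 1.43621357])}
{'time_s': 0.1, 'joint_pos': array([-1.33130420e+00,  1.81504624e-01,  1.60790397e+00, -2.79483975e-05,
        1.35380703e+00, -2.06302147e-01]), 'dq': array([ 8.45872877e-05, -1.35997212e-03, -9.07124927e-04, -7.38007810e-04,
       -8.77016902e-04,  1.76387206e-03]), 'effort': array([-3.50043474e-04, -4.45879412e+01, -3.52238953e+01, -3.64181715e-04,
        4.13439557e-03, -4.43972692e-05]), 'eef_pos': array([ 0.24784048, -0.51841767,  0.30305481]), 'tcp_rot': array([-1.57049058,  0.00159414, -1.12499577]), 'wrist_force': array([ 0.62497207,  0.63304146, -0.64327116]), 'moment': array([-0.02235008,  0.02163921, -0.03152078]), 'gripper_width': 0.08553548012930788}
```

View pics/top0.png

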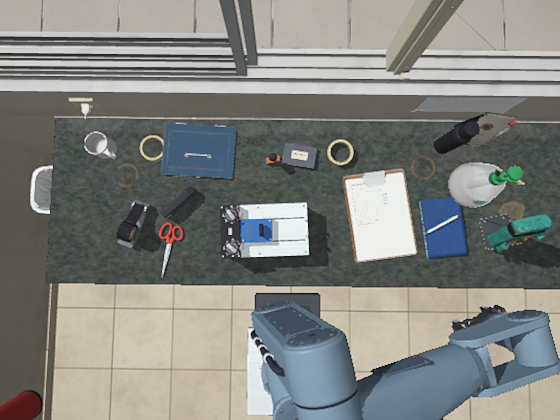

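View pics/scene0.png

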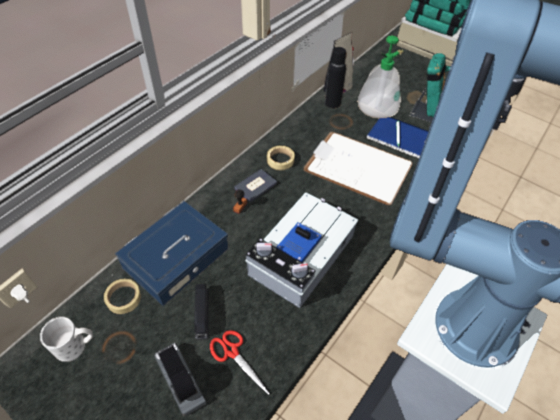

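The top view shows the dispenser near (265,230) with dials at about (231,213) and (231,245). The clipboard is near (380,215), and the stamp is near (273,158). The scene view shows the same layout: dials near (263,250) and (299,269), hood near (300,240).

```bash
cat > h.py <<'E'
import numpy as np, cv2
from cell import env
def cam(n):
    m=env.camera_model(n); f=210/np.tan(np.radians(m["vertical_fov"]/2))
    K=np.array([[f,0,m["cx"]],[0,f,m["cy"]],[0,0,1]]); return K,np.array([m["k1"],0,0,0.]),np.array(m["R"]),np.array(m["t"])
def ray(n,uv,z):
    K,d,R,t=cam(n); p=cv2.undistortPoints(np.array(uv,float).reshape(-1,1,2),K,d).reshape(-1,2)
    D=np.c_[p,np.ones(len(p))]@R; C=-R.T@t; return C+D*((z-C[2])/D[:,2])[:,None]
def proj(n,X):
    K,d,R,t=cam(n); return cv2.projectPoints(np.array(X,float).reshape(-1,3),cv2.Rodrigues(R)[0],t,K,d)[0].reshape(-1,2)
def crop(n,out,x0,y0,x1,y1,s):
    im=env.grab_frame(n); c=cv2.resize(im[y0:y1,x0:x1],None,fx=s,fy=s,interpolation=cv2.INTER_CUBIC); cv2.imwrite(out,c[:,:,::-1]); return im
E
python3 - <<'E'
from h import *
a=cv2.imread("pics/top0.png"); b=cv2.imread("pics/scene0.png")
# red / blue masks
for n,im,(x0,y0,x1,y1) in (("top",a,(210,195,320,265)),("scene",b,(240,190,365,305))):
    hsv=cv2.cvtColor(im,cv2.COLOR_BGR2HSV); roi=np.zeros(im.shape[:2],np.uint8); roi[y0:y1,x0:x1]=255
    red=(((hsv[...,0]<10)|(hsv[...,0]>170))&(hsv[...,1]>80)&(hsv[...,2]>60)&(roi>0)).astype(np.uint8)
    k,l,s,c=cv2.connectedComponentsWithStats(red)
    for i in range(1,k):
        print(n,"red",s[i],c[i],ray(n,c[i],.1365)[0][:2])
    bl=((abs(hsv[...,0].astype(int)-112)<12)&(hsv[...,1]>130)&(roi>0)).astype(np.uint8)
    k,l,s,c=cv2.connectedComponentsWithStats(bl)
    for i in range(1,k):
        if s[i][4]>20: print(n,"blue",s[i],c[i],ray(n,c[i],.104)[0][:2])
# clipboard paper+board
hsv=cv2.cvtColor(a,cv2.COLOR_BGR2HSV); roi=np.zeros(a.shape[:2],np.uint8); roi[160:270,335:420]=255
w=((hsv[...,2]>110)&(roi>0)).astype(np.uint8)
c=max(cv2.findContours(w,0,2)[0],key=cv2.contourArea); P=ray("top",c.reshape(-1,2),.003)[:,:2]
r=cv2.minAreaRect((P*1000).astype(np.float32)); print("clip",r,cv2.boxPoints(r))
dk=a[195:265,212:318]; sc=b[225:295,240:330]
o=np.zeros((600,800,3),np.uint8)
A=cv2.resize(dk,(0,0),fx=4,fy=4,interpolation=2);B=cv2.resize(sc,(0,0),fx=4,fy=4,interpolation=2)
o[:A.shape[0],:A.shape[1]]=A;o[300:300+B.shape[0],:B.shape[1]]=B
cv2.imwrite("pics/c0.png",o)
E
```

```text
top red [231 215   1   1   1] [231. 215.] [0.54535012 0.21128418]
top red [233 218   2   2   3] [233.66666667 218.33333333] [0.53432569 0.20216512]
top red [234 250   3   3   4] [235.25 251.  ] [0.42619873 0.19476698]
top blue [240 219  32  23 604] [255.46854305 230.20198675] [0.49616045 0.13069087]
scene red [243 197   4   3   4] [244.5 198. ] [0.6928391  0.12756548]
scene red [241 198   1   1   1] [241. 198.] [0.7005674 0.1337072]
scene red [241 200   1   1   1] [241. 200.] [0.69572216 0.13931859]
scene red [245 202   2   2   2] [245.5 202.5] [0.67986227 0.13844477]
scene red [240 209   2   2   2] [240.5 209.5] [0.67427606 0.16627258]
scene red [302 264   5   2   6] [303.66666667 264.16666667] [0.43360462 0.20201742]
scene blue [277 224  44  38 832] [298.67548077 243.07451923] [0.49376763 0.13824634]
clip ((560.8630981445312, -315.8056640625), (323.37139892578125, 232.3796844482422), 8.311539649963379) [[ 384.0797  -224.20876]
 [ 417.6715  -454.1477 ]
 [ 737.6465  -407.4026 ]
 [ 704.0547  -177.46362]]
```

View pics/c0.png

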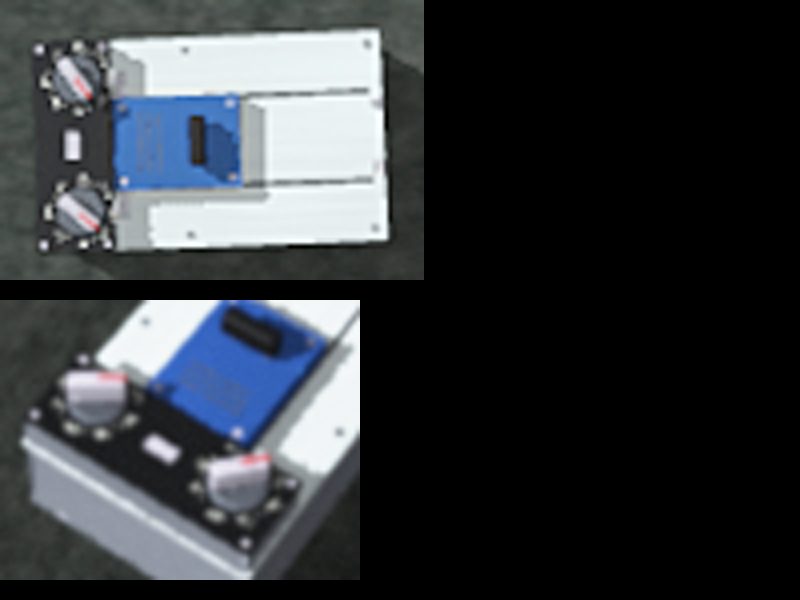

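The crop shows both dial bars with their red ends pointing right and down, towards the robot's right and the robot. The hood is shut. Next I'll fit the dispenser pose and the dial angles.

```bash
python3 - <<'E'
from h import *
from scipy.optimize import least_squares
ims={"top":cv2.imread("pics/top0.png"),"scene":cv2.imread("pics/scene0.png")}
def rect(n,mask,z):
    c=max(cv2.findContours(mask.astype(np.uint8),0,2)[0],key=cv2.contourArea)
    P=ray(n,c.reshape(-1,2),z)[:,:2]*1000
    r=cv2.minAreaRect(P.astype(np.float32)); return r
for n,(x0,y0,x1,y1) in (("top",(212,197,318,265)),("scene",(240,190,365,305))):
    im=ims[n]; hsv=cv2.cvtColor(im,cv2.COLOR_BGR2HSV).astype(int); roi=np.zeros(im.shape[:2],bool); roi[y0:y1,x0:x1]=1
    bl=(abs(hsv[...,0]-112)<12)&(hsv[...,1]>110)&roi
    print(n,"hood",rect(n,cv2.morphologyEx(bl.astype(np.uint8),3,np.ones((7,7))),.104))
    if n=="top":
        wh=(hsv[...,2]>110)&roi; wh[:,:243]=0
        wh=wh|(bl&(np.arange(560)>243)[None])
        print("deck",rect(n,wh,.08))
        c=max(cv2.findContours(wh.astype(np.uint8),0,2)[0],key=cv2.contourArea)
        P=ray(n,c.reshape(-1,2),.08)[:,:2]
        # edge lines
        q=c.reshape(-1,2)
        for nm,s in (("far",(q[:,1]<212)&(q[:,0]>250)&(q[:,0]<300)),("near",(q[:,1]>245)&(q[:,0]>255)&(q[:,0]<302)),("right",(q[:,0]>300)&(q[:,1]>212)&(q[:,1]<248))):
            if s.sum()>5:
                l=cv2.fitLine(P[s].astype(np.float32),2,0,.01,.01).ravel(); print(nm,s.sum(),l,np.degrees(np.arctan2(l[1],l[0])))
E
```

```text
top hood ((495.29376220703125, 130.6892547607422), (78.15359497070312, 105.79752349853516), 0.7006446719169617)
deck ((500.88916015625, 64.00814056396484), (184.93472290039062, 226.79588317871094), 2.3149783611297607)
right 6 [ 0.99983996  0.01788968  0.48137528 -0.04827327] 1.0250576
scene hood ((495.3411865234375, 133.0660400390625), (82.04791259765625, 107.64861297607422), 2.7186436653137207)
```

```bash
python3 - <<'E'
from h import *
a=cv2.imread("pics/top0.png"); g=cv2.cvtColor(a,cv2.COLOR_BGR2GRAY).astype(float)
def cross(v,i0,i1,step):  # first crossing dark->bright
    for i in range(i0,i1,step):
        if v[i]<120<=v[i+step]: return i+step*(120-v[i])/(v[i+step]-v[i])
E={"far":[(c,cross(g[:,c],196,225,1)) for c in range(252,303)],"near":[(c,cross(g[:,c],268,235,-1)) for c in range(262,304)],"right":[(cross(g[r],322,290,-1),r) for r in range(208,252)]}
L={}
for k,p in E.items():
    p=np.array([q for q in p if None not in q]); P=ray("top",p,.08)[:,:2]
    l=cv2.fitLine(P.astype(np.float32),cv2.DIST_HUBER,0,.001,.001).ravel(); L[k]=l
    d=l[:2]; print(k,len(p),l,np.degrees(np.arctan2(d[1],d[0])), np.std((P-l[2:])@[-d[1],d[0]]))
def ang(l,ref): 
    d=l[:2]; a=np.arctan2(d[1],d[0]); return (a-ref+np.pi/2)%np.pi-np.pi/2
yaw=np.mean([ang(L["far"],np.pi/2),ang(L["near"],np.pi/2),ang(L["right"],0)]); print("yaw",yaw)
ex=np.array([np.cos(yaw),np.sin(yaw)]);ey=np.array([-ex[1],ex[0]])
f,n,r=L["far"][2:]@ex,L["near"][2:]@ex,L["right"][2:]@ey
print("width",f-n); O=(f+n)/2*ex+(r+.149)*ey; print("origin",O)
for nm,x,y in (("hoodc",0,.028),("near",-.056,.11),("far",.056,.11)):
    p=O+x*ex+y*ey; print(nm,p)
    if nm!="hoodc":
        for n_ in ("top","scene"):
            im=cv2.imread(f"pics/{n_}0.png"); hsv=cv2.cvtColor(im,cv2.COLOR_BGR2HSV).astype(int)
            vv,uu=np.mgrid[0:420,0:560]; X=ray(n_,np.c_[uu.ravel(),vv.ravel()],.1365)[:,:2]-p
            near=np.hypot(X[:,0],X[:,1])<.024; V=hsv.reshape(-1,3)
            br=near&(V[:,2]>170); rd=near&((V[:,0]<12)|(V[:,0]>168))&(V[:,1]>60)&(V[:,2]>90)
            m=br|rd; c=X[m].mean(0); u,s,_=np.linalg.svd((X[m]-c).T,full_matrices=False); d=u[:,0]
            if rd.any() and d@(X[rd].mean(0)-c)<0:d=-d
            th=(-np.arctan2(d[1],d[0])+yaw)%(2*np.pi); print(n_,m.sum(),rd.sum(),"barc",c,"angle",th, "red dir",(-np.arctan2(*(X[rd].mean(0))[::-1])+yaw)%(6.2832))
E
```

```text
far 51 [ 0.04916183 -0.9987908   0.5930078   0.05848897] -87.18209 0.00031423112849110165
near 42 [ 0.04804163 -0.99884534  0.40958068  0.03751926] -87.24635 0.000350827602571776
right 44 [ 0.99884     0.04815245  0.49420923 -0.04948998] 2.7599998 0.0005229227641489947
yaw 0.048470974
width 0.18422773
origin [0.4987765  0.09990678]
hoodc [0.49741983 0.1278739 ]
near [0.43751255 0.20706427]
top 43 6 barc [-0.00150524  0.00113788] angle 2.28113579345766 red dir 2.40119777469825
scene 83 10 barc [0.00220518 0.00176239] angle 1.9992195636376147 red dir 2.3165107097457334
far [0.549381  0.2124909]
top 42 6 barc [-0.00182762  0.00138464] angle 2.5197241899474543 red dir 2.637107496385808
scene 132 8 barc [7.86179067e-05 2.13752497e-04] angle 1.740351362085707 red dir 2.738249303448725
```

```bash
cat >> h.py <<'E'
def go(xyz,yaw):
    "shares of the next call to reach TCP xyz with tool x at yaw, tool y down"
    from scipy.spatial.transform import Rotation as Ro
    s=env.sense(); R=Ro.from_euler("xyz",s["tcp_rot"]); T=Ro.from_euler("xyz",[-np.pi/2,0,yaw])
    d=R.inv().apply(np.array(xyz)-s["eef_pos"])/.2; r=(R.inv()*T).as_rotvec()/(2*np.pi)
    print("t",s["time_s"],"pos",s["eef_pos"].round(4),"yaw",s["tcp_rot"].round(3),"F",s["wrist_force"].round(1),"w",round(s["gripper_width"],4))
    print("shift",d.round(4),"turn",r.round(4),"rows",max(np.linalg.norm(d)*4,np.linalg.norm(r)*360/8.59).round(1))
O=np.array([.4973,.1022]); YAW=.0485
def disp(x,y): c,s=np.cos(YAW),np.sin(YAW); return O+[c*x-s*y,s*x+c*y]
E
r='x'
python3 -m handwheel '[{"tx":-0.96,"tz":0.806,"claw":0.5},{"tx":-0.96,"tz":0.806,"claw":0.5},{"tx":-0.96,"tz":0.806,"claw":0.5},{"tx":-0.96,"tz":0.806,"claw":0.5},{"tx":-0.96,"tz":0.806,"claw":0.5},{"tx":-0.96,"tz":0.806,"claw":0.5}]' 50
python3 -m handwheel '[{"tx":-0.96,"tz":0.806,"claw":0.5},{"tx":-0.96,"tz":0.806,"claw":0.5},{"tx":-0.96,"tz":0.806,"claw":0.5},{"tx":-0.96,"tz":0.806,"claw":0.5},{"tx":-0.96,"tz":0.806,"claw":0.5},{"tx":-0.96,"tz":0.806,"claw":0.5}]'
python3 -m handwheel '[{"tx":-0.96,"tz":0.806,"claw":0.5},{"tx":-0.96,"tz":0.806,"claw":0.5},{"tx":-0.96,"tz":0.806,"claw":0.5},{"tx":-0.96,"tz":0.806,"claw":0.5},{"tx":-0.96,"tz":0.806,"claw":0.5},{"tx":-0.96,"tz":0.806,"claw":0.5}]'
python3 -m handwheel '[{"ry":-0.07,"claw":0.5},{"ry":-0.07,"claw":0.5},{"ry":-0.07,"claw":0.5},{"ry":-0.07,"claw":0.5}]'
python3 -c "
from h import *
p=disp(-.056,.11);print(p,disp(.056,.11));go([*p,.22],-.68)
a=cv2.imread('pics/top0.png');g=cv2.cvtColor(a,cv2.COLOR_BGR2HSV)[...,2].astype(int);m=np.zeros_like(g,np.uint8);m[221:240,255:268]=(g[221:240,255:268]<60)
M=cv2.moments(m,True);q=[M['m10']/M['m00'],M['m01']/M['m00']];print(m.sum(),q,ray('top',q,.1335))
"
```

```text
[0.43603294 0.20935572] [0.54790124 0.21478559]
t 0.1 pos [ 0.2478 -0.5184  0.3031] yaw [-1.57   0.002 -1.125] F [ 0.6  0.6 -0.6] w 0.0855
shift [-2.8768  0.4206  2.4179] turn [-0.0001 -0.0708 -0.0002] rows 15.1
35 [260.9714285714286, 229.65714285714284] [[0.4977064  0.11073106 0.1335    ]]invalid input
invalid input
invalid input
invalid input
```

```bash

python3 -m handwheel '[{"tx":-0.96,"ty":0,"tz":0.806,"rx":0,"ry":0,"rz":0,"claw":0.5},{"tx":-0.96,"ty":0,"tz":0.806,"rx":0,"ry":0,"rz":0,"claw":0.5},{"tx":-0.96,"ty":0,"tz":0.806,"rx":0,"ry":0,"rz":0,"claw":0.5},{"tx":-0.96,"ty":0,"tz":0.806,"rx":0,"ry":0,"rz":0,"claw":0.5},{"tx":-0.96,"ty":0,"tz":0.806,"rx":0,"ry":0,"rz":0,"claw":0.5},{"tx":-0.96,"ty":0,"tz":0.806,"rx":0,"ry":0,"rz":0,"claw":0.5}]' 50
```

```text
time_s: 0.7
eef_pos: [0.3113, -0.271, 0.3032]
tcp_rot: [-1.57, 0.002, -1.12]
wrist_force: [-0.7, 0.2, -0.8]
gripper_width: 0.0428
```

```bash

python3 -m handwheel '[{"tx":-0.96,"ty":0,"tz":0.806,"rx":0,"ry":0,"rz":0,"claw":0.5},{"tx":-0.96,"ty":0,"tz":0.806,"rx":0,"ry":0,"rz":0,"claw":0.5},{"tx":-0.96,"ty":0,"tz":0.806,"rx":0,"ry":0,"rz":0,"claw":0.5},{"tx":-0.96,"ty":0,"tz":0.806,"rx":0,"ry":0,"rz":0,"claw":0.5},{"tx":-0.96,"ty":0,"tz":0.806,"rx":0,"ry":0,"rz":0,"claw":0.5},{"tx":-0.96,"ty":0,"tz":0.806,"rx":0,"ry":0,"rz":0,"claw":0.5}]'
python3 -m handwheel '[{"tx":-0.96,"ty":0,"tz":0.806,"rx":0,"ry":-0.07,"rz":0,"claw":0.5},{"tx":-0.96,"ty":0,"tz":0.806,"rx":0,"ry":-0.07,"rz":0,"claw":0.5},{"tx":-0.96,"ty":0,"tz":0.806,"rx":0,"ry":-0.07,"rz":0,"claw":0.5},{"tx":-0.96,"ty":0,"tz":0.806,"rx":0,"ry":-0.07,"rz":0,"claw":0.5},{"tx":-0.96,"ty":0,"tz":0.806,"rx":0,"ry":-0.07,"rz":0,"claw":0.5},{"tx":-0.96,"ty":0,"tz":0.806,"rx":0,"ry":-0.07,"rz":0,"claw":0.5},{"tx":-0.96,"ty":0,"tz":0.806,"rx":0,"ry":-0.07,"rz":0,"claw":0.5}]'
python3 -c "
from h import *
p=disp(-.056,.11);go([*p,.22],-.68)
"
```

```text
time_s: 1.3
eef_pos: [0.3737, -0.028, 0.3038]
tcp_rot: [-1.57, 0.001, -1.115]
wrist_force: [-0.1, -0.9, -0.4]
gripper_width: 0.0429
time_s: 2.0
eef_pos: [0.4361, 0.2095, 0.3031]
tcp_rot: [-1.573, 0.001, -0.683]
wrist_force: [-0.8, -0.7, 0.1]
gripper_width: 0.0424
t 2.0 pos [0.4361 0.2095 0.3031] yaw [-1.573e+00  1.000e-03 -6.830e-01] F [-0.8 -0.7  0.1] w 0.0424
shift [ 5.000e-04  4.156e-01 -1.000e-04] turn [ 0.0003 -0.0005 -0.0001] rows 1.7
```

```bash

python3 -m handwheel '[{"tx":0,"ty":0.25,"tz":0,"rx":0,"ry":0,"rz":0,"claw":0.5},{"tx":0,"ty":0.42,"tz":0,"rx":0,"ry":0,"rz":0,"claw":0.5},{"tx":0,"ty":0.5,"tz":0,"rx":0,"ry":0,"rz":0,"claw":0.5},{"tx":0,"ty":0.54,"tz":0,"rx":0,"ry":0,"rz":0,"claw":0.5},{"tx":0,"ty":0.54,"tz":0,"rx":0,"ry":0,"rz":0,"claw":0.5}]'
python3 -c "
from h import *
crop('scene','pics/s1.png',220,190,360,295,5)
"
```

```text
time_s: 2.5
eef_pos: [0.4358, 0.2078, 0.1952]
tcp_rot: [-1.572, 0.001, -0.687]
wrist_force: [-0.1, -0.3, 0.9]
gripper_width: 0.0428
```

View pics/s1.png

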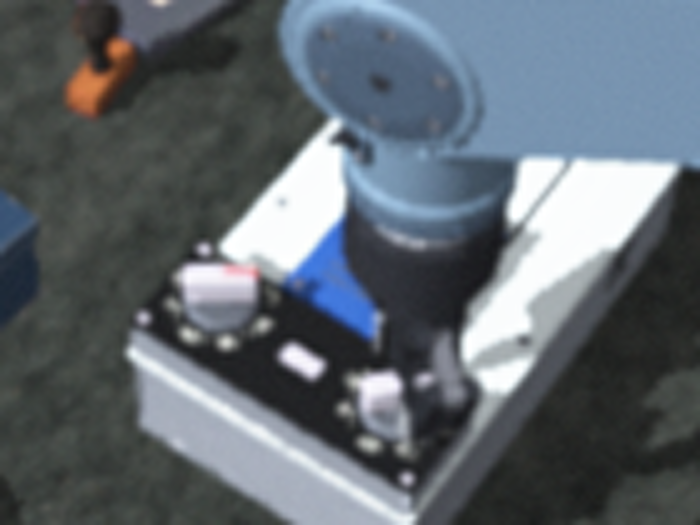

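```bash

python3 -c "
from h import *
c=np.array([.4358,.2078]);u=np.array([np.cos(-.687),np.sin(-.687)])
for nm,p,z in (('barc',disp(-.056,.11),.1365),('tipA',c+u*.021,.125),('tipB',c-u*.021,.125),('backB',c-u*.036,.125),('backA',c+u*.036,.125),('tcp',c,.195),('tagend',c,.1225)):
    print(nm,((proj('scene',[*p,z])[0]-[220,190])*5).round())
"
```

```text
barc [406. 378.]
tipA [396. 354.]
tipB [417. 423.]
backB [425. 449.]
backA [389. 330.]
tcp [415. 311.]
tagend [407. 391.]
```

```bash

python3 -m handwheel '[{"tx":0,"ty":0,"tz":0,"rx":0,"ry":0,"rz":0,"claw":0.1},{"tx":0,"ty":0,"tz":0,"rx":0,"ry":0,"rz":0,"claw":0.1},{"tx":0,"ty":0,"tz":0,"rx":0,"ry":0,"rz":0,"claw":0},{"tx":0,"ty":0,"tz":0,"rx":0,"ry":0,"rz":0,"claw":0},{"tx":0,"ty":0,"tz":0,"rx":0,"ry":0,"rz":0,"claw":0}]' 40
python3 -c "
from h import *
go([.436,.2094,.195],.0485)
print(env.sense()['moment'])"
```

```text
time_s: 3.05
eef_pos: [0.438, 0.2084, 0.1976]
tcp_rot: [-1.569, -0.006, -0.685]
wrist_force: [4.7, -6.0, 1.3]
gripper_width: 0.0108
t 3.05 pos [0.438  0.2084 0.1976] yaw [-1.569 -0.006 -0.685] F [ 4.7 -6.   1.3] w 0.0108
shift [-0.0111  0.013  -0.0027] turn [ 0.     -0.1167  0.001 ] rows 4.9
[-1.08819415 -0.67829486 -0.02894286]
```

```bash

python3 -m handwheel '[{"tx":0.005,"ty":0,"tz":0,"rx":0,"ry":-0.02,"rz":0,"claw":0},{"tx":0.005,"ty":0,"tz":0,"rx":0,"ry":-0.04,"rz":0,"claw":0},{"tx":0.005,"ty":0,"tz":0,"rx":0,"ry":-0.06,"rz":0,"claw":0},{"tx":0.005,"ty":0,"tz":0,"rx":0,"ry":-0.08,"rz":0,"claw":0},{"tx":0.005,"ty":0,"tz":0,"rx":0,"ry":-0.1,"rz":0,"claw":0},{"tx":0.005,"ty":0,"tz":0,"rx":0,"ry":-0.117,"rz":0,"claw":0},{"tx":0.005,"ty":0,"tz":0,"rx":0,"ry":-0.117,"rz":0,"claw":0},{"tx":0.005,"ty":0,"tz":0,"rx":0,"ry":-0.117,"rz":0,"claw":0}]' 60
python3 -c "
from h import *
go([.436,.2094,.195],.0485)
print(env.sense()['moment'])"
```

```text
time_s: 3.85
eef_pos: [0.439, 0.2079, 0.1977]
tcp_rot: [-1.573, -0.006, 0.051]
wrist_force: [4.9, -5.8, 0.1]
gripper_width: 0.0102
t 3.85 pos [0.439  0.2079 0.1977] yaw [-1.573 -0.006  0.051] F [ 4.9 -5.8  0.1] w 0.0102
shift [-0.0146  0.0135  0.0082] turn [0.0003 0.0003 0.0009] rows 0.1
[-0.95824432 -0.71752303  0.12256339]
```

```bash

python3 -m handwheel '[{"tx":0,"ty":0,"tz":0,"rx":0,"ry":0,"rz":0,"claw":0.3},{"tx":0,"ty":0,"tz":0,"rx":0,"ry":0,"rz":0,"claw":0.5},{"tx":0,"ty":0,"tz":0,"rx":0,"ry":0,"rz":0,"claw":0.5},{"tx":0,"ty":-0.1,"tz":0,"rx":0,"ry":0,"rz":0,"claw":0.5},{"tx":0,"ty":-0.35,"tz":0,"rx":0,"ry":0,"rz":0,"claw":0.5},{"tx":0,"ty":-0.35,"tz":0,"rx":0,"ry":0,"rz":0,"claw":0.5}]' 40
python3 -c "
from h import *
im=crop('top','pics/t2.png',212,195,318,265,5)
p=disp(.056,.11)+[.001,-.001];go([*p,.26],-.93)"
```

```text
time_s: 4.45
eef_pos: [0.4397, 0.2097, 0.2722]
tcp_rot: [-1.569, -0.011, 0.05]
wrist_force: [0.6, 0.2, 0.8]
gripper_width: 0.0428
t 4.5 pos [0.4385 0.2094 0.2695] yaw [-1.569 -0.007  0.05 ] F [ 0.1 -0.7 -0.9] w 0.0431
shift [ 0.5518  0.0516 -0.0062] turn [-0.0008  0.156   0.001 ] rows 6.5
```

```bash

python3 -m handwheel '[{"tx":0.552,"ty":0.05,"tz":-0.006,"rx":-0.001,"ry":0.156,"rz":0.001,"claw":0.5},{"tx":0.552,"ty":0.05,"tz":-0.006,"rx":-0.001,"ry":0.156,"rz":0.001,"claw":0.5},{"tx":0.552,"ty":0.05,"tz":-0.006,"rx":-0.001,"ry":0.156,"rz":0.001,"claw":0.5},{"tx":0.552,"ty":0.05,"tz":-0.006,"rx":-0.001,"ry":0.156,"rz":0.001,"claw":0.5},{"tx":0.552,"ty":0.05,"tz":-0.006,"rx":-0.001,"ry":0.156,"rz":0.001,"claw":0.5},{"tx":0.552,"ty":0.05,"tz":-0.006,"rx":-0.001,"ry":0.156,"rz":0.001,"claw":0.5},{"tx":0.552,"ty":0.05,"tz":-0.006,"rx":-0.001,"ry":0.156,"rz":0.001,"claw":0.5},{"tx":0.552,"ty":0.05,"tz":-0.006,"rx":-0.001,"ry":0.156,"rz":0.001,"claw":0.5}]'
python3 -c "
from h import *
p=disp(.056,.11)+[.001,-.001];go([*p,.195],-.93)"
```

```text
time_s: 5.3
eef_pos: [0.5464, 0.2132, 0.2546]
tcp_rot: [-1.581, 0.004, -0.931]
wrist_force: [-0.2, 0.1, -0.4]
gripper_width: 0.043
t 5.3 pos [0.5464 0.2132 0.2546] yaw [-1.581  0.004 -0.931] F [-0.2  0.1 -0.4] w 0.043
shift [0.006  0.2977 0.0149] turn [ 0.0016 -0.0001 -0.0006] rows 1.2
```

```bash

python3 -m handwheel '[{"tx":0.005,"ty":0.15,"tz":0.01,"rx":0.001,"ry":0,"rz":0,"claw":0.5},{"tx":0.005,"ty":0.25,"tz":0.01,"rx":0.001,"ry":0,"rz":0,"claw":0.5},{"tx":0.005,"ty":0.3,"tz":0.01,"rx":0.001,"ry":0,"rz":0,"claw":0.5},{"tx":0.005,"ty":0.3,"tz":0.01,"rx":0.001,"ry":0,"rz":0,"claw":0.5}]' 40
python3 -m handwheel '[{"tx":0,"ty":0,"tz":0,"rx":0,"ry":0,"rz":0,"claw":0.1},{"tx":0,"ty":0,"tz":0,"rx":0,"ry":0,"rz":0,"claw":0.1},{"tx":0,"ty":0,"tz":0,"rx":0,"ry":0,"rz":0,"claw":0},{"tx":0,"ty":0,"tz":0,"rx":0,"ry":0,"rz":0,"claw":0},{"tx":0,"ty":0,"tz":0,"rx":0,"ry":0,"rz":0,"claw":0}]' 40
python3 -c "
from h import *
p=disp(.056,.11)+[.001,-.001];go([*p,.195],-2.3077)"
```

```text
time_s: 5.7
eef_pos: [0.5475, 0.2132, 0.1938]
tcp_rot: [-1.576, 0.004, -0.929]
wrist_force: [-0.6, -0.2, -0.6]
gripper_width: 0.0427
time_s: 6.2
eef_pos: [0.5497, 0.2133, 0.1973]
tcp_rot: [-1.57, 0.001, -0.93]
wrist_force: [-0.1, -2.2, 6.0]
gripper_width: 0.0112
t 6.2 pos [0.5497 0.2133 0.1973] yaw [-1.57e+00  1.00e-03 -9.30e-01] F [-0.1 -2.2  6. ] w 0.0112
shift [-0.0044  0.0116 -0.0015] turn [ 0.000e+00  2.192e-01 -2.000e-04] rows 9.2
```

```bash

python3 -m handwheel '[{"tx":0,"ty":-0.005,"tz":0,"rx":0,"ry":0.02,"rz":0,"claw":0},{"tx":0,"ty":-0.01,"tz":0,"rx":0,"ry":0.04,"rz":0,"claw":0},{"tx":0,"ty":-0.01,"tz":0,"rx":0,"ry":0.06,"rz":0,"claw":0},{"tx":0,"ty":-0.01,"tz":0,"rx":0,"ry":0.08,"rz":0,"claw":0},{"tx":0,"ty":-0.01,"tz":0,"rx":0,"ry":0.1,"rz":0,"claw":0},{"tx":0,"ty":-0.01,"tz":0,"rx":0,"ry":0.12,"rz":0,"claw":0}]' 60
python3 -m handwheel '[{"tx":0,"ty":0,"tz":0,"rx":0,"ry":0.02,"rz":0,"claw":0},{"tx":0,"ty":0,"tz":0,"rx":0,"ry":0.04,"rz":0,"claw":0},{"tx":0,"ty":0,"tz":0,"rx":0,"ry":0.06,"rz":0,"claw":0},{"tx":0,"ty":0,"tz":0,"rx":0,"ry":0.08,"rz":0,"claw":0},{"tx":0,"ty":0,"tz":0,"rx":0,"ry":0.099,"rz":0,"claw":0},{"tx":0,"ty":0,"tz":0,"rx":0,"ry":0.099,"rz":0,"claw":0},{"tx":0,"ty":0,"tz":0,"rx":0,"ry":0.099,"rz":0,"claw":0}]'
python3 -c "
from h import *
p=disp(.056,.11)+[.001,-.001];go([*p,.195],-2.3077)"
```

```text
time_s: 6.8
eef_pos: [0.5493, 0.2145, 0.1975]
tcp_rot: [-1.572, 0.003, -1.689]
wrist_force: [4.9, 5.7, -6.2]
gripper_width: 0.0102
time_s: 7.5
eef_pos: [0.5497, 0.2155, 0.1976]
tcp_rot: [-1.574, 0.005, -2.307]
wrist_force: [7.0, 9.7, -8.0]
gripper_width: 0.0098
t 7.5 pos [0.5497 0.2155 0.1976] yaw [-1.574  0.005 -2.307] F [ 7.   9.7 -8. ] w 0.0098
shift [0.009  0.0128 0.003 ] turn [ 0.0005  0.0002 -0.0007] rows 0.1
```

```bash

python3 -m handwheel '[{"tx":0,"ty":0,"tz":0,"rx":0,"ry":0,"rz":0,"claw":0.3},{"tx":0,"ty":0,"tz":0,"rx":0,"ry":0,"rz":0,"claw":0.5},{"tx":0,"ty":0,"tz":0,"rx":0,"ry":0,"rz":0,"claw":0.5},{"tx":0,"ty":-0.1,"tz":0,"rx":0,"ry":0,"rz":0,"claw":0.5},{"tx":0,"ty":-0.35,"tz":0,"rx":0,"ry":0,"rz":0,"claw":0.5},{"tx":0,"ty":-0.35,"tz":0,"rx":0,"ry":0,"rz":0,"claw":0.5}]' 40
python3 -c "
from h import *
go([.4977,.11,.26],-1.523)"
```

```text
time_s: 8.1
eef_pos: [0.5521, 0.2137, 0.2752]
tcp_rot: [-1.566, 0.008, -2.306]
wrist_force: [0.6, 0.1, 1.8]
gripper_width: 0.0428
t 8.1 pos [0.5521 0.2137 0.2752] yaw [-1.566  0.008 -2.306] F [0.6 0.1 1.8] w 0.0428
shift [0.5677 0.0722 0.1458] turn [-0.0012 -0.1247 -0.0009] rows 5.2
```

```bash

python3 -m handwheel '[{"tx":0.567,"ty":0.07,"tz":0.146,"rx":-0.001,"ry":-0.125,"rz":-0.001,"claw":0.5},{"tx":0.567,"ty":0.07,"tz":0.146,"rx":-0.001,"ry":-0.125,"rz":-0.001,"claw":0.5},{"tx":0.567,"ty":0.07,"tz":0.146,"rx":-0.001,"ry":-0.125,"rz":-0.001,"claw":0.5},{"tx":0.567,"ty":0.07,"tz":0.146,"rx":-0.001,"ry":-0.125,"rz":-0.001,"claw":0.5},{"tx":0.567,"ty":0.07,"tz":0.146,"rx":-0.001,"ry":-0.125,"rz":-0.001,"claw":0.5},{"tx":0.567,"ty":0.07,"tz":0.146,"rx":-0.001,"ry":-0.125,"rz":-0.001,"claw":0.5},{"tx":0.567,"ty":0.07,"tz":0.146,"rx":-0.001,"ry":-0.125,"rz":-0.001,"claw":0.5}]'
python3 -c "
from h import *
im=crop('scene','pics/s2.png',220,190,360,295,5)
go([.4977,.11,.192],-1.523)"
```

```text
time_s: 8.8
eef_pos: [0.4945, 0.1093, 0.2543]
tcp_rot: [-1.581, -0.002, -1.521]
wrist_force: [-0.6, 0.6, 0.7]
gripper_width: 0.0426
t 8.85 pos [0.4946 0.1094 0.2542] yaw [-1.581 -0.002 -1.522] F [-0.2 -0.4 -0.1] w 0.0429
shift [-0.0028  0.3108  0.0191] turn [0.0016 0.0001 0.0004] rows 1.2
```

View pics/s2.png

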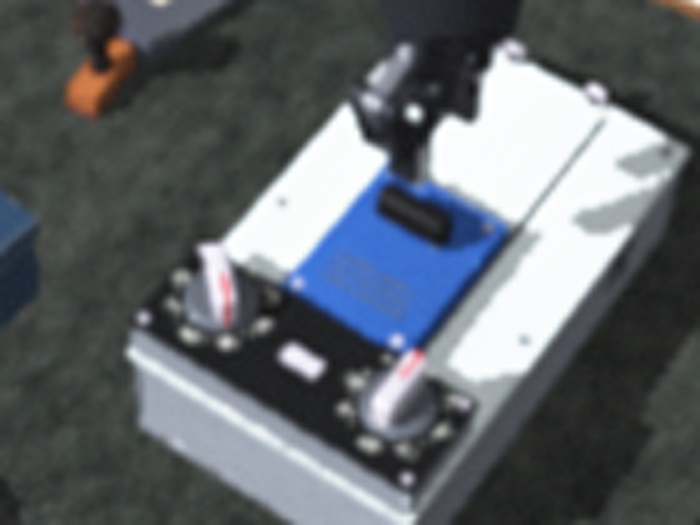

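The near bar points to the robot's right (code 2) and the far bar sits between robot and left (code 5). The grip block is around crop (413,210), full-image (303,232). I'll descend on it.

```bash
python3 -c "
from h import *
print(ray('scene',[302.8,231.5],.1335))"
python3 -m handwheel '[{"tx":0,"ty":0.15,"tz":0.015,"rx":0.001,"ry":0,"rz":0,"claw":0.5},{"tx":0,"ty":0.25,"tz":0.015,"rx":0.001,"ry":0,"rz":0,"claw":0.5},{"tx":0,"ty":0.31,"tz":0.015,"rx":0.001,"ry":0,"rz":0,"claw":0.5},{"tx":0,"ty":0.31,"tz":0.015,"rx":0.001,"ry":0,"rz":0,"claw":0.5}]' 40
python3 -m handwheel '[{"tx":0,"ty":0,"tz":0,"rx":0,"ry":0,"rz":0,"claw":0.1},{"tx":0,"ty":0,"tz":0,"rx":0,"ry":0,"rz":0,"claw":0.1},{"tx":0,"ty":0,"tz":0,"rx":0,"ry":0,"rz":0,"claw":0},{"tx":0,"ty":0,"tz":0,"rx":0,"ry":0,"rz":0,"claw":0},{"tx":0,"ty":0,"tz":0,"rx":0,"ry":0,"rz":0,"claw":0}]' 40
python3 -c "
from h import *
go([.4977+.0056,.11-.116,.192],-1.523)"
```

```text
[[0.49630274 0.11857653 0.1335    ]]
time_s: 9.25
eef_pos: [0.4957, 0.1096, 0.1903]
tcp_rot: [-1.579, -0.002, -1.522]
wrist_force: [-0.5, -0.1, 0.1]
gripper_width: 0.0428
time_s: 9.75
eef_pos: [0.4976, 0.1097, 0.1933]
tcp_rot: [-1.573, -0.002, -1.521]
wrist_force: [-1.2, 0.9, 6.4]
gripper_width: 0.0127
t 9.75 pos [0.4976 0.1097 0.1933] yaw [-1.573 -0.002 -1.521] F [-1.2  0.9  6.4] w 0.0127
shift [ 5.79e-01  7.70e-03 -3.00e-04] turn [0.0004 0.0003 0.0004] rows 2.3
```

```bash

python3 -m handwheel '[{"tx":0.08,"ty":-0.005,"tz":0,"rx":0,"ry":0,"rz":0,"claw":0},{"tx":0.18,"ty":-0.005,"tz":0,"rx":0,"ry":0,"rz":0,"claw":0},{"tx":0.28,"ty":-0.005,"tz":0,"rx":0,"ry":0,"rz":0,"claw":0},{"tx":0.38,"ty":-0.005,"tz":0,"rx":0,"ry":0,"rz":0,"claw":0},{"tx":0.48,"ty":-0.005,"tz":0,"rx":0,"ry":0,"rz":0,"claw":0},{"tx":0.56,"ty":-0.005,"tz":0,"rx":0,"ry":0,"rz":0,"claw":0},{"tx":0.59,"ty":-0.005,"tz":0,"rx":0,"ry":0,"rz":0,"claw":0},{"tx":0.59,"ty":-0.005,"tz":0,"rx":0,"ry":0,"rz":0,"claw":0}]' 
python3 -c "
from h import *
go([.4977+.0056,.11-.116,.192],-1.523)"
```

```text
time_s: 10.55
eef_pos: [0.5031, -0.0048, 0.1933]
tcp_rot: [-1.573, 0.007, -1.523]
wrist_force: [4.8, 20.0, 1.3]
gripper_width: 0.0127
t 10.55 pos [ 0.5031 -0.0048  0.1933] yaw [-1.573  0.007 -1.523] F [ 4.8 20.   1.3] w 0.0127
shift [0.0059 0.0067 0.0008] turn [ 0.0004  0.     -0.0011] rows 0.0
```

```bash

python3 -m handwheel '[{"tx":0,"ty":0,"tz":0,"rx":0,"ry":0,"rz":0,"claw":0.3},{"tx":0,"ty":0,"tz":0,"rx":0,"ry":0,"rz":0,"claw":0.4},{"tx":0,"ty":0,"tz":0,"rx":0,"ry":0,"rz":0,"claw":0.4},{"tx":0,"ty":-0.15,"tz":0,"rx":0,"ry":0,"rz":0,"claw":0.4},{"tx":0,"ty":-0.4,"tz":0,"rx":0,"ry":0,"rz":0,"claw":0.5},{"tx":0,"ty":-0.5,"tz":0,"rx":0,"ry":0,"rz":0,"claw":0.5},{"tx":0.4,"ty":-0.5,"tz":-0.9,"rx":0,"ry":0,"rz":0,"claw":0.9},{"tx":0.4,"ty":-0.5,"tz":-0.9,"rx":0,"ry":0,"rz":0,"claw":1}]' 
python3 - <<'E'
from h import *
im=crop('top','pics/t3.png',205,190,325,270,5); sc=env.grab_frame('scene')
cv2.imwrite('pics/s3.png',sc[:,:,::-1])
for n,i,(x0,y0,x1,y1) in (('top',im,(212,197,318,265)),('scene',sc,(240,190,365,305))):
    h=cv2.cvtColor(i,cv2.COLOR_RGB2HSV).astype(int); m=np.zeros(h.shape[:2],np.uint8)
    m[y0:y1,x0:x1]=((h[...,0]>4)&(h[...,0]<25)&(h[...,1]>130)&(h[...,2]>100))[y0:y1,x0:x1]
    m=cv2.morphologyEx(m,3,np.ones((9,9)))
    c=max(cv2.findContours(m,0,1)[0],key=cv2.contourArea); print(n,cv2.minAreaRect((ray(n,c.reshape(-1,2),.096)[:,:2]*1000).astype(np.float32)))
go([*(disp(0,.028)+[.001,-.001]),.2],.0485)
E
```

```text
time_s: 11.35
eef_pos: [0.4136, -0.0538, 0.2946]
tcp_rot: [-1.574, -0.004, -1.519]
wrist_force: [-0.7, -1.6, -0.4]
gripper_width: 0.0704
top ((496.82861328125, 129.45925903320312), (58.492393493652344, 88.7154541015625), 3.010042428970337)
scene ((496.8887634277344, 136.5518798828125), (65.9307861328125, 89.59635925292969), 2.1511707305908203)
t 11.45 pos [ 0.4098 -0.0543  0.2929] yaw [-1.578 -0.003 -1.524] F [ 0.9 -0.1 -0.1] w 0.0834
shift [-0.897   0.4585  0.4817] turn [ 0.0013 -0.2502 -0.0006] rows 10.5
```

View pics/t3.png

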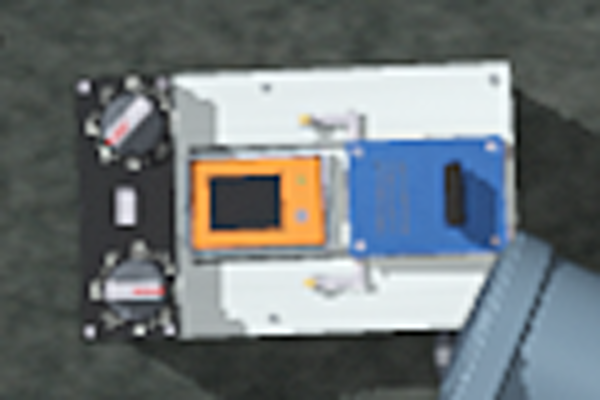

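Hood is open. The tag is centred near crop (260,203), at about (0.497,0.130), and both dial pointers read correctly.

```bash

python3 -m handwheel '[{"tx":-0.2,"ty":0,"tz":0.12,"rx":0,"ry":-0.02,"rz":0,"claw":1},{"tx":-0.45,"ty":0,"tz":0.24,"rx":0,"ry":-0.04,"rz":0,"claw":1},{"tx":-0.65,"ty":0,"tz":0.36,"rx":0,"ry":-0.06,"rz":0,"claw":1},{"tx":-0.897,"ty":0,"tz":0.48,"rx":0,"ry":-0.09,"rz":0,"claw":1},{"tx":-0.897,"ty":0,"tz":0.48,"rx":0,"ry":-0.11,"rz":0,"claw":1},{"tx":-0.897,"ty":0,"tz":0.48,"rx":0,"ry":-0.14,"rz":0,"claw":1},{"tx":-0.897,"ty":0,"tz":0.48,"rx":0,"ry":-0.16,"rz":0,"claw":1},{"tx":-0.897,"ty":0,"tz":0.48,"rx":0,"ry":-0.18,"rz":0,"claw":1}]' 
python3 -m handwheel '[{"tx":0,"ty":0.2,"tz":0,"rx":0,"ry":-0.022,"rz":0,"claw":1},{"tx":0,"ty":0.3,"tz":0,"rx":0,"ry":-0.044,"rz":0,"claw":1},{"tx":0,"ty":0.3,"tz":0,"rx":0,"ry":-0.07,"rz":0,"claw":1},{"tx":0,"ty":0.3,"tz":0,"rx":0,"ry":-0.07,"rz":0,"claw":1}]' 
python3 -c "
from h import *
go([.4969,.130,.165],.0485)"
```

```text
time_s: 12.25
eef_pos: [0.5013, 0.1312, 0.2928]
tcp_rot: [-1.575, 0.003, -0.387]
wrist_force: [0.3, 0.6, -0.3]
gripper_width: 0.0856
time_s: 12.65
eef_pos: [0.5006, 0.1307, 0.232]
tcp_rot: [-1.573, 0.006, 0.048]
wrist_force: [-0.4, 0.7, 0.3]
gripper_width: 0.0856
t 12.65 pos [0.5006 0.1307 0.232 ] yaw [-1.573  0.006  0.048] F [-0.4  0.7  0.3] w 0.0856
shift [-0.0166  0.3353 -0.0017] turn [ 0.0004 -0.0001 -0.001 ] rows 1.3
```

```bash

python3 -m handwheel '[{"tx":-0.015,"ty":0.15,"tz":0,"rx":0,"ry":0,"rz":-0.0005,"claw":1},{"tx":-0.015,"ty":0.28,"tz":0,"rx":0,"ry":0,"rz":-0.0005,"claw":1},{"tx":-0.015,"ty":0.335,"tz":0,"rx":0,"ry":0,"rz":-0.0005,"claw":1},{"tx":-0.015,"ty":0.335,"tz":0,"rx":0,"ry":0,"rz":-0.0005,"claw":1}]' 
python3 -m handwheel '[{"tx":0,"ty":0.02,"tz":0,"rx":0,"ry":0,"rz":0,"claw":1},{"tx":0,"ty":0.04,"tz":0,"rx":0,"ry":0,"rz":0,"claw":1},{"tx":0,"ty":0.04,"tz":0,"rx":0,"ry":0,"rz":0,"claw":1}]'
python3 -c "
from h import *
s=env.grab_frame('scene')
cv2.imwrite('pics/s4.png',cv2.resize(s[180:300,230:380],None,fx=5,fy=5,interpolation=2)[:,:,::-1])
go([.4969,.130,.157],.0485)"
```

```text
time_s: 13.05
eef_pos: [0.4968, 0.1303, 0.1649]
tcp_rot: [-1.573, 0.004, 0.044]
wrist_force: [-0.7, -0.6, 0.7]
gripper_width: 0.0851
time_s: 13.35
eef_pos: [0.4976, 0.1303, 0.1583]
tcp_rot: [-1.573, 0.001, 0.046]
wrist_force: [-0.2, -0.0, 0.2]
gripper_width: 0.0852
t 13.4 pos [0.4976 0.1303 0.1584] yaw [-1.573e+00  1.000e-03  4.600e-02] F [-0.3  0.3  0.2] w 0.0854
shift [-0.0035  0.0068 -0.0015] turn [ 0.0004 -0.0005 -0.0001] rows 0.0
```

View pics/s4.png

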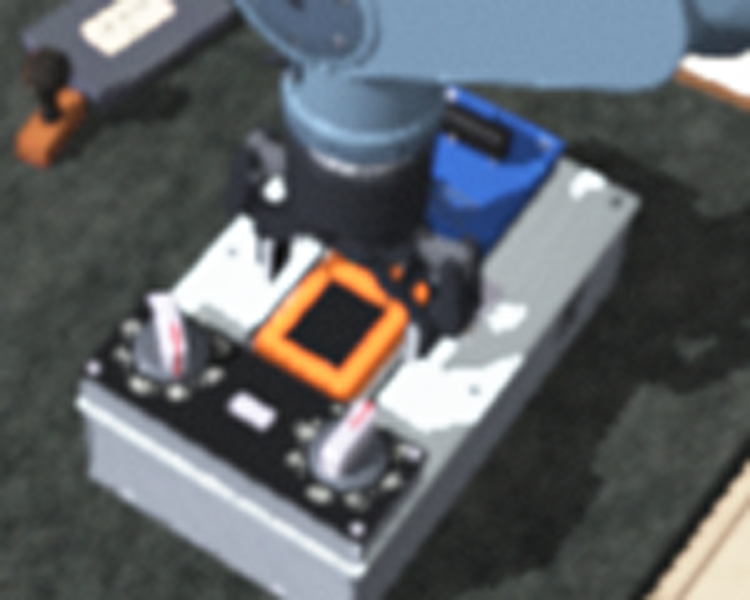

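```bash

python3 -c "
from h import *
c=np.array([.4973,.1303]);u=np.array([np.cos(.046),np.sin(.046)])
for z in (.084,.092,.1):
  for s in (-.043,-.056,.043,.056): print(z,s,((proj('scene',[*(c+u*s),z])[0]-[230,180])*5).round(), ((proj('scene',[*(c+u*s+.011*np.array([-u[1],u[0]])),z])[0]-[230,180])*5).round())
"
```

```text
0.084 -0.043 [411. 362.] [400. 376.]
0.084 -0.056 [431. 373.] [420. 387.]
0.084 0.043 [280. 286.] [269. 300.]
0.084 0.056 [261. 275.] [250. 288.]
0.092 -0.043 [412. 354.] [401. 367.]
0.092 -0.056 [433. 365.] [422. 379.]
0.092 0.043 [281. 278.] [269. 291.]
0.092 0.056 [261. 267.] [250. 280.]
0.1 -0.043 [413. 345.] [402. 359.]
0.1 -0.056 [434. 357.] [423. 371.]
0.1 0.043 [281. 269.] [270. 283.]
0.1 0.056 [262. 258.] [250. 271.]
```

```bash

python3 -m handwheel '[{"tx":0,"ty":0,"tz":0,"rx":0,"ry":0,"rz":0,"claw":0.82},{"tx":0,"ty":0.02,"tz":0,"rx":0,"ry":0,"rz":0,"claw":0.82},{"tx":0,"ty":0.035,"tz":0,"rx":0,"ry":0,"rz":0,"claw":0.82},{"tx":0,"ty":0.05,"tz":0,"rx":0,"ry":0,"rz":0,"claw":0.82},{"tx":0,"ty":0.05,"tz":0,"rx":0,"ry":0,"rz":0,"claw":0.82}]' 40
python3 -m handwheel '[{"tx":0,"ty":0,"tz":0,"rx":0,"ry":0,"rz":0,"claw":0.72},{"tx":0,"ty":0,"tz":0,"rx":0,"ry":0,"rz":0,"claw":0.65},{"tx":0,"ty":0,"tz":0,"rx":0,"ry":0,"rz":0,"claw":0.6},{"tx":0,"ty":0,"tz":0,"rx":0,"ry":0,"rz":0,"claw":0.6},{"tx":0,"ty":0,"tz":0,"rx":0,"ry":0,"rz":0,"claw":0.6}]' 30
python3 -c "
from h import *
s=env.grab_frame('scene')
cv2.imwrite('pics/s5.png',cv2.resize(s[180:300,230:380],None,fx=5,fy=5,interpolation=2)[:,:,::-1])"
```

```text
time_s: 13.9
eef_pos: [0.4968, 0.1303, 0.1472]
tcp_rot: [-1.573, 0.003, 0.046]
wrist_force: [-0.2, 0.1, -0.3]
gripper_width: 0.0698
time_s: 14.4
eef_pos: [0.498, 0.1303, 0.1483]
tcp_rot: [-1.573, -0.0, 0.046]
wrist_force: [4.7, 1.5, 0.2]
gripper_width: 0.059
```

View pics/s5.png

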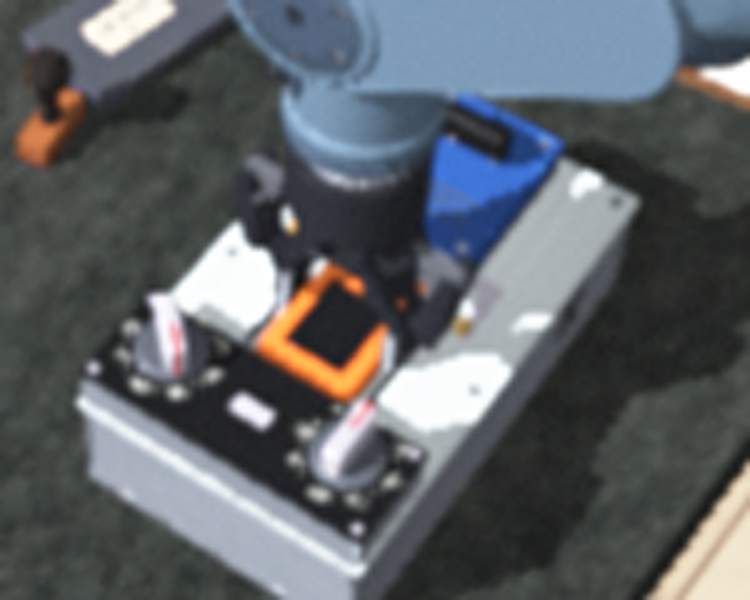

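The tag is held at 59 mm, with both fingers on its long sides in the picture. Lifting straight up.

```bash

python3 -m handwheel '[{"tx":0,"ty":0,"tz":0,"rx":0,"ry":0,"rz":0,"claw":0.5},{"tx":0,"ty":-0.02,"tz":0,"rx":0,"ry":0,"rz":0,"claw":0.5},{"tx":0,"ty":-0.06,"tz":0,"rx":0,"ry":0,"rz":0,"claw":0.5},{"tx":0,"ty":-0.12,"tz":0,"rx":0,"ry":0,"rz":0,"claw":0.5},{"tx":0,"ty":-0.25,"tz":0,"rx":0,"ry":0,"rz":0,"claw":0.5},{"tx":0,"ty":-0.4,"tz":0,"rx":0,"ry":0,"rz":0,"claw":0.5},{"tx":0,"ty":-0.5,"tz":0,"rx":0,"ry":0,"rz":0,"claw":0.5},{"tx":0,"ty":-0.5,"tz":0,"rx":0,"ry":0,"rz":0,"claw":0.5}]' 60
python3 -c "
from h import *
s=env.grab_frame('scene')
cv2.imwrite('pics/s6.png',cv2.resize(s[160:300,220:380],None,fx=4,fy=4,interpolation=2)[:,:,::-1])
go([.5313,-.3201,.25],.145)"
```

```text
time_s: 15.25
eef_pos: [0.498, 0.1306, 0.2504]
tcp_rot: [-1.573, -0.002, 0.046]
wrist_force: [0.7, 1.3, -0.5]
gripper_width: 0.0585
t 15.3 pos [0.4972 0.1306 0.2484] yaw [-1.573e+00  1.000e-03  4.600e-02] F [ 0.6 -1.1 -0.6] w 0.0585
shift [ 0.0667 -0.0025 -2.2589] turn [ 0.0004 -0.0157 -0.0002] rows 9.0
```

View pics/s6.png

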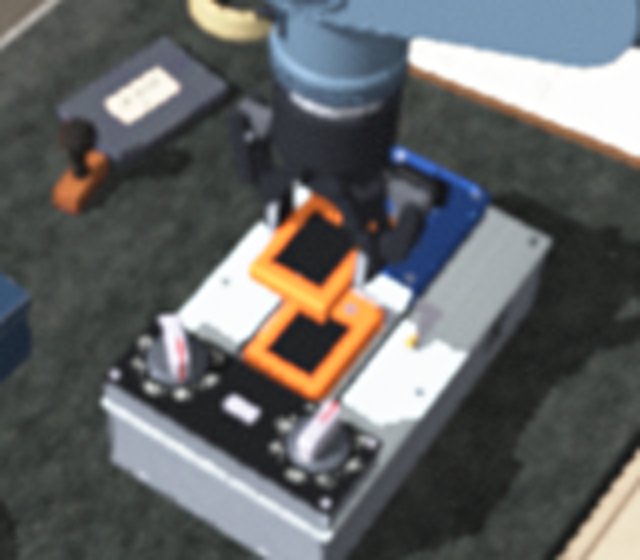

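One tag is held and the next has risen in the well. Moving to the clipboard.

```bash

python3 -m handwheel '[{"tx":0.005,"ty":0,"tz":-0.15,"rx":0,"ry":0,"rz":0,"claw":0.5},{"tx":0.01,"ty":0,"tz":-0.35,"rx":0,"ry":0,"rz":0,"claw":0.5},{"tx":0.02,"ty":0,"tz":-0.55,"rx":0,"ry":0,"rz":0,"claw":0.5},{"tx":0.03,"ty":0,"tz":-0.75,"rx":0,"ry":0,"rz":0,"claw":0.5},{"tx":0.03,"ty":0,"tz":-0.95,"rx":0,"ry":0,"rz":0,"claw":0.5},{"tx":0.033,"ty":0,"tz":-1,"rx":0,"ry":0,"rz":0,"claw":0.5}]' 
python3 -m handwheel '[{"tx":0.005,"ty":0,"tz":-0.2,"rx":0,"ry":0,"rz":0,"claw":0.5},{"tx":0.01,"ty":0,"tz":-0.4,"rx":0,"ry":0,"rz":0,"claw":0.5},{"tx":0.02,"ty":0,"tz":-0.6,"rx":0,"ry":0,"rz":0,"claw":0.5},{"tx":0.03,"ty":0,"tz":-0.8,"rx":0,"ry":-0.005,"rz":0,"claw":0.5},{"tx":0.03,"ty":0,"tz":-0.95,"rx":0,"ry":-0.01,"rz":0,"claw":0.5},{"tx":0.033,"ty":0,"tz":-1,"rx":0,"ry":-0.0157,"rz":0,"claw":0.5},{"tx":0.033,"ty":0,"tz":-1,"rx":0,"ry":-0.0157,"rz":0,"claw":0.5}]' 
python3 -c "
from h import *
go([.5313,-.3201,.1],.145)"
```

```text
time_s: 15.9
eef_pos: [0.512, -0.072, 0.2462]
tcp_rot: [-1.573, 0.005, 0.043]
wrist_force: [0.6, 1.4, -0.3]
gripper_width: 0.0586
time_s: 16.6
eef_pos: [0.528, -0.269, 0.2465]
tcp_rot: [-1.57, 0.004, 0.143]
wrist_force: [-0.9, 1.0, -1.6]
gripper_width: 0.0583
t 16.6 pos [ 0.528  -0.269   0.2465] yaw [-1.57   0.004  0.143] F [-0.9  1.  -1.6] w 0.0583
shift [-0.017   0.7326 -0.2557] turn [-0.0001 -0.0003 -0.0007] rows 3.1
```

```bash

python3 -m handwheel '[{"tx":-0.01,"ty":0,"tz":-0.15,"rx":0,"ry":0,"rz":0,"claw":0.5},{"tx":-0.017,"ty":0.15,"tz":-0.256,"rx":0,"ry":0,"rz":-0.0005,"claw":0.5},{"tx":-0.017,"ty":0.35,"tz":-0.256,"rx":0,"ry":0,"rz":-0.0005,"claw":0.5},{"tx":-0.017,"ty":0.55,"tz":-0.256,"rx":0,"ry":0,"rz":-0.0005,"claw":0.5},{"tx":-0.017,"ty":0.7,"tz":-0.256,"rx":0,"ry":0,"rz":-0.0005,"claw":0.5},{"tx":-0.017,"ty":0.78,"tz":-0.256,"rx":0,"ry":0,"rz":-0.0005,"claw":0.5},{"tx":-0.017,"ty":0.8,"tz":-0.256,"rx":0,"ry":0,"rz":-0.0005,"claw":0.5},{"tx":-0.017,"ty":0.8,"tz":-0.256,"rx":0,"ry":0,"rz":-0.0005,"claw":0.5}]' 
python3 -c "
from h import *
go([.5313,-.3201,.072],.145)"
```

```text
time_s: 17.4
eef_pos: [0.533, -0.3193, 0.0889]
tcp_rot: [-1.572, -0.001, 0.145]
wrist_force: [-0.1, 0.2, -0.7]
gripper_width: 0.0588
t 17.4 pos [ 0.533  -0.3193  0.0889] yaw [-1.572e+00 -1.000e-03  1.450e-01] F [-0.1  0.2 -0.7] w 0.0588
shift [-0.0091  0.0846 -0.0025] turn [ 0.0003 -0.      0.0002] rows 0.3
```

```bash

python3 -m handwheel '[{"tx":-0.005,"ty":0.04,"tz":0,"rx":0,"ry":0,"rz":0,"claw":0.5},{"tx":-0.005,"ty":0.06,"tz":0,"rx":0,"ry":0,"rz":0,"claw":0.5},{"tx":-0.005,"ty":0.07,"tz":0,"rx":0,"ry":0,"rz":0,"claw":0.5},{"tx":-0.005,"ty":0.075,"tz":0,"rx":0,"ry":0,"rz":0,"claw":0.5}]' 
python3 -m handwheel '[{"tx":0,"ty":0.005,"tz":0,"rx":0,"ry":0,"rz":0,"claw":0.5},{"tx":0,"ty":0.01,"tz":0,"rx":0,"ry":0,"rz":0,"claw":0.5}]' 
```

```text
time_s: 17.8
eef_pos: [0.5319, -0.3203, 0.0741]
tcp_rot: [-1.573, -0.002, 0.145]
wrist_force: [0.0, -0.3, -1.1]
gripper_width: 0.0585
time_s: 18.0
eef_pos: [0.5319, -0.3203, 0.0722]
tcp_rot: [-1.573, -0.002, 0.145]
wrist_force: [-4.4, 2.9, 9.0]
gripper_width: 0.0583
```

```bash

python3 -m handwheel '[{"tx":0,"ty":-0.004,"tz":0,"rx":0,"ry":0,"rz":0,"claw":0.7},{"tx":0,"ty":-0.004,"tz":0,"rx":0,"ry":0,"rz":0,"claw":0.8},{"tx":0,"ty":-0.004,"tz":0,"rx":0,"ry":0,"rz":0,"claw":0.9},{"tx":0,"ty":-0.004,"tz":0,"rx":0,"ry":0,"rz":0,"claw":0.9},{"tx":0,"ty":-0.1,"tz":0,"rx":0,"ry":0,"rz":0,"claw":0.9},{"tx":0,"ty":-0.3,"tz":0,"rx":0,"ry":0,"rz":0,"claw":0.9},{"tx":0,"ty":-0.55,"tz":0,"rx":0,"ry":0,"rz":0,"claw":0.9},{"tx":0,"ty":-0.8,"tz":0,"rx":0,"ry":0,"rz":0,"claw":0.9}]' 
python3 -c "
from h import *
go([.5031,-.0055,.26],-1.523)"
```

```text
time_s: 18.8
eef_pos: [0.5311, -0.3195, 0.2331]
tcp_rot: [-1.572, -0.001, 0.145]
wrist_force: [0.9, -0.5, 0.1]
gripper_width: 0.0769
t 18.8 pos [ 0.5311 -0.3195  0.2331] yaw [-1.572e+00 -1.000e-03  1.450e-01] F [ 0.9 -0.5  0.1] w 0.0769
shift [ 0.0878 -0.1364  1.5735] turn [1.000e-04 2.654e-01 2.000e-04] rows 11.1
```

```bash

python3 -m handwheel '[{"tx":0.01,"ty":-0.05,"tz":0.1,"rx":0,"ry":0.02,"rz":0,"claw":0.9},{"tx":0.02,"ty":-0.1,"tz":0.2,"rx":0,"ry":0.04,"rz":0,"claw":0.5},{"tx":0.03,"ty":-0.13,"tz":0.3,"rx":0,"ry":0.06,"rz":0,"claw":0.5},{"tx":0.04,"ty":-0.13,"tz":0.45,"rx":0,"ry":0.08,"rz":0,"claw":0.5},{"tx":0.05,"ty":-0.13,"tz":0.6,"rx":0,"ry":0.1,"rz":0,"claw":0.5},{"tx":0.06,"ty":-0.13,"tz":0.75,"rx":0,"ry":0.12,"rz":0,"claw":0.5},{"tx":0.07,"ty":-0.13,"tz":0.9,"rx":0,"ry":0.14,"rz":0,"claw":0.5},{"tx":0.08,"ty":-0.13,"tz":1,"rx":0,"ry":0.16,"rz":0,"claw":0.5}]' 
python3 -c "
from h import *
go([.5031,-.0055,.26],-1.523)
im=env.grab_frame('top'); cv2.imwrite('pics/t7.png',im[:,:,::-1])
h=cv2.cvtColor(im,cv2.COLOR_RGB2HSV).astype(int); m=np.zeros(h.shape[:2],np.uint8)
m[170:265,340:420]=((h[...,0]>4)&(h[...,0]<22)&(h[...,1]>170)&(h[...,2]>150))[170:265,340:420]
c=max(cv2.findContours(m,0,1)[0],key=cv2.contourArea); print('tag',cv2.minAreaRect((ray('top',c.reshape(-1,2),.019)[:,:2]*1000).astype(np.float32)))
w=np.zeros_like(m); w[160:270,335:420]=(h[...,2]>110)[160:270,335:420]
c=max(cv2.findContours(w,0,2)[0],key=cv2.contourArea); print('clip',cv2.minAreaRect((ray('top',c.reshape(-1,2),.003)[:,:2]*1000).astype(np.float32)))
"
```

```text
time_s: 19.6
eef_pos: [0.518, -0.1177, 0.2575]
tcp_rot: [-1.571, -0.002, -0.865]
wrist_force: [1.1, 0.4, -0.7]
gripper_width: 0.0424
t 19.6 pos [ 0.518  -0.1177  0.2575] yaw [-1.571 -0.002 -0.865] F [ 1.1  0.4 -0.7] w 0.0424
shift [-0.4753 -0.0133  0.307 ] turn [-0.0002  0.1047  0.0003] rows 4.4
tag ((530.6793212890625, -330.8050537109375), (54.5745849609375, 63.11892318725586), 8.716150283813477)
clip ((544.6471557617188, -293.6607666015625), (349.06024169921875, 280.8924865722656), 8.311539649963379)
```

```bash

python3 -m handwheel '[{"tx":-0.12,"ty":-0.01,"tz":0.08,"rx":0,"ry":0.02,"rz":0,"claw":0.5},{"tx":-0.24,"ty":-0.01,"tz":0.16,"rx":0,"ry":0.04,"rz":0,"claw":0.5},{"tx":-0.36,"ty":-0.01,"tz":0.24,"rx":0,"ry":0.06,"rz":0,"claw":0.5},{"tx":-0.475,"ty":-0.01,"tz":0.307,"rx":0,"ry":0.08,"rz":0,"claw":0.5},{"tx":-0.475,"ty":-0.01,"tz":0.307,"rx":0,"ry":0.1047,"rz":0,"claw":0.5},{"tx":-0.475,"ty":-0.01,"tz":0.307,"rx":0,"ry":0.1047,"rz":0,"claw":0.5},{"tx":-0.475,"ty":-0.01,"tz":0.307,"rx":0,"ry":0.1047,"rz":0,"claw":0.5}]' 
python3 -c "
from h import *
go([.5031,-.0055,.193],-1.523)"
```

```text
time_s: 20.35
eef_pos: [0.5033, -0.0078, 0.2594]
tcp_rot: [-1.569, -0.002, -1.514]
wrist_force: [0.3, -0.1, -0.1]
gripper_width: 0.0425
t 20.35 pos [ 0.5033 -0.0078  0.2594] yaw [-1.569 -0.002 -1.514] F [ 0.3 -0.1 -0.1] w 0.0425
shift [-0.0125  0.3319 -0.0008] turn [-0.0003  0.0014  0.0004] rows 1.3
```

```bash

python3 -m handwheel '[{"tx":-0.01,"ty":0.15,"tz":0,"rx":0,"ry":0.0014,"rz":0,"claw":0.5},{"tx":-0.01,"ty":0.25,"tz":0,"rx":0,"ry":0.0014,"rz":0,"claw":0.5},{"tx":-0.01,"ty":0.325,"tz":0,"rx":0,"ry":0.0014,"rz":0,"claw":0.5},{"tx":-0.01,"ty":0.325,"tz":0,"rx":0,"ry":0.0014,"rz":0,"claw":0.5}]' 40
python3 -m handwheel '[{"tx":0,"ty":0,"tz":0,"rx":0,"ry":0,"rz":0,"claw":0.1},{"tx":0,"ty":0,"tz":0,"rx":0,"ry":0,"rz":0,"claw":0.1},{"tx":0,"ty":0,"tz":0,"rx":0,"ry":0,"rz":0,"claw":0},{"tx":0,"ty":0,"tz":0,"rx":0,"ry":0,"rz":0,"claw":0},{"tx":0,"ty":0,"tz":0,"rx":0,"ry":0,"rz":0,"claw":0}]' 40
python3 -c "
from h import *
go([.4977,.1108,.193],-1.523)"
```

```text
time_s: 20.75
eef_pos: [0.5018, -0.0061, 0.192]
tcp_rot: [-1.574, -0.001, -1.525]
wrist_force: [-0.7, -0.1, -0.1]
gripper_width: 0.0427
time_s: 21.25
eef_pos: [0.5036, -0.0042, 0.1954]
tcp_rot: [-1.567, 0.001, -1.526]
wrist_force: [-0.1, 8.3, 1.7]
gripper_width: 0.0128
t 21.25 pos [ 0.5036 -0.0042  0.1954] yaw [-1.567e+00  1.000e-03 -1.526e+00] F [-0.1  8.3  1.7] w 0.0128
shift [-0.5757  0.0127 -0.0041] turn [-0.0006 -0.0005 -0.0001] rows 2.3
```

```bash

python3 -m handwheel '[{"tx":-0.08,"ty":0,"tz":0,"rx":0,"ry":0,"rz":0,"claw":0},{"tx":-0.18,"ty":0,"tz":0,"rx":0,"ry":0,"rz":0,"claw":0},{"tx":-0.28,"ty":0,"tz":-0.001,"rx":0,"ry":0,"rz":0,"claw":0},{"tx":-0.38,"ty":0,"tz":-0.002,"rx":0,"ry":0,"rz":0,"claw":0},{"tx":-0.46,"ty":0,"tz":-0.003,"rx":0,"ry":0,"rz":0,"claw":0},{"tx":-0.54,"ty":0,"tz":-0.003,"rx":0,"ry":0,"rz":0,"claw":0},{"tx":-0.58,"ty":0,"tz":-0.003,"rx":0,"ry":0,"rz":0,"claw":0},{"tx":-0.59,"ty":0,"tz":-0.003,"rx":0,"ry":0,"rz":0,"claw":0}]' 
python3 -c "
from h import *
go([.4977,.1108,.193],-1.523)"
```

```text
time_s: 22.05
eef_pos: [0.498, 0.1122, 0.1954]
tcp_rot: [-1.567, -0.004, -1.525]
wrist_force: [-3.3, -7.4, 7.8]
gripper_width: 0.0125
t 22.05 pos [0.498  0.1122 0.1954] yaw [-1.567 -0.004 -1.525] F [-3.3 -7.4  7.8] w 0.0125
shift [ 0.0071  0.0122 -0.0019] turn [-0.0005 -0.0004  0.0006] rows 0.1
```

```bash

python3 -m handwheel '[{"tx":-0.005,"ty":0,"tz":0,"rx":0,"ry":0,"rz":0,"claw":0},{"tx":-0.012,"ty":0,"tz":0,"rx":0,"ry":0,"rz":0,"claw":0},{"tx":-0.012,"ty":0,"tz":0,"rx":0,"ry":0,"rz":0,"claw":0},{"tx":-0.012,"ty":0,"tz":0,"rx":0,"ry":0,"rz":0,"claw":0}]' 
python3 -m handwheel '[{"tx":0,"ty":0,"tz":0,"rx":0,"ry":0,"rz":0,"claw":0.3},{"tx":0,"ty":0,"tz":0,"rx":0,"ry":0,"rz":0,"claw":0.4},{"tx":0,"ty":0,"tz":0,"rx":0,"ry":0,"rz":0,"claw":0.4},{"tx":0,"ty":-0.15,"tz":0,"rx":0,"ry":0,"rz":0,"claw":0.4},{"tx":0,"ty":-0.4,"tz":0,"rx":0,"ry":0,"rz":0,"claw":0.4},{"tx":0,"ty":-0.6,"tz":0,"rx":0,"ry":0,"rz":0,"claw":0.4},{"tx":0,"ty":-0.7,"tz":-0.25,"rx":0,"ry":0,"rz":0,"claw":0.4},{"tx":0,"ty":-0.7,"tz":-0.5,"rx":0,"ry":0,"rz":0,"claw":0.4}]' 
python3 -m handwheel '[{"tx":0,"ty":0,"tz":-0.2,"rx":0,"ry":0,"rz":0,"claw":0.4},{"tx":0,"ty":0,"tz":-0.3,"rx":0,"ry":0,"rz":0,"claw":0.4},{"tx":0,"ty":0,"tz":-0.3,"rx":0,"ry":0,"rz":0,"claw":0.4}]' 
python3 - <<'E'
from h import *
im=env.grab_frame('top'); cv2.imwrite('pics/t8.png',cv2.resize(im[140:270,110:430],None,fx=2.5,fy=2.5,interpolation=2)[:,:,::-1])
h=cv2.cvtColor(im,cv2.COLOR_RGB2HSV).astype(int); m=np.zeros(h.shape[:2],np.uint8)
m[170:265,350:408]=((h[...,0]>4)&(h[...,0]<22)&(h[...,1]>170)&(h[...,2]>150))[170:265,350:408]
c=max(cv2.findContours(m,0,1)[0],key=cv2.contourArea); r=cv2.minAreaRect((ray('top',c.reshape(-1,2),.019)[:,:2]*1000).astype(np.float32)); print('tag',r)
w=np.zeros_like(m); w[160:270,335:420]=(h[...,2]>110)[160:270,335:420]
c=max(cv2.findContours(w,0,2)[0],key=cv2.contourArea); print('clip',cv2.minAreaRect((ray('top',c.reshape(-1,2),.003)[:,:2]*1000).astype(np.float32)))
a=cv2.imread('pics/top0.png')
for i in (a,im[:,:,::-1]):
    v=cv2.cvtColor(i.copy(),cv2.COLOR_BGR2HSV).astype(int); b=np.zeros(v.shape[:2],np.uint8); b[197:265,212:318]=((abs(v[...,0]-112)<12)&(v[...,1]>110))[197:265,212:318]
    b=cv2.morphologyEx(b,3,np.ones((7,7))); c=max(cv2.findContours(b,0,1)[0],key=cv2.contourArea); print('hood',cv2.minAreaRect((ray('top',c.reshape(-1,2),.104)[:,:2]*1000).astype(np.float32)))
E
```

```text
time_s: 22.45
eef_pos: [0.498, 0.1124, 0.1954]
tcp_rot: [-1.568, -0.006, -1.527]
wrist_force: [-2.6, -9.2, 8.0]
gripper_width: 0.0127
time_s: 23.25
eef_pos: [0.4016, 0.1107, 0.3368]
tcp_rot: [-1.564, -0.002, -1.527]
wrist_force: [-0.6, 0.1, 1.2]
gripper_width: 0.0341
time_s: 23.55
eef_pos: [0.339, 0.1084, 0.3337]
tcp_rot: [-1.568, -0.002, -1.527]
wrist_force: [0.4, 0.9, 0.6]
gripper_width: 0.0347
tag ((528.8959350585938, -319.2311096191406), (55.57360076904297, 86.53997802734375), 8.716063499450684)
clip ((560.8630981445312, -315.8056640625), (323.37139892578125, 232.3796844482422), 8.311539649963379)
hood ((495.29388427734375, 130.68914794921875), (78.15357971191406, 105.79750061035156), 0.700790524482727)
hood ((495.29388427734375, 130.68914794921875), (78.15357971191406, 105.79750061035156), 0.700790524482727)
```

View pics/t8.png

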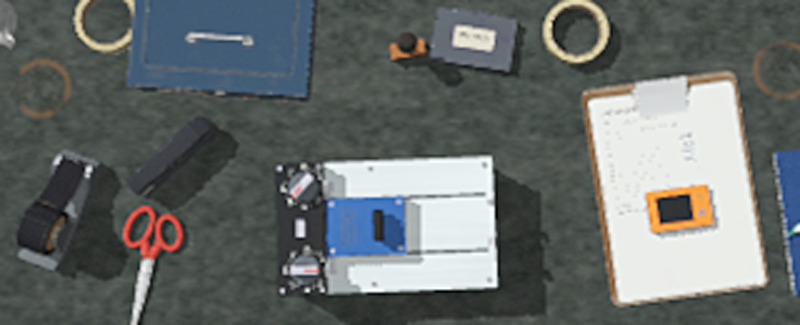

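The final top view shows the tag flat on the paper near crop (680,210). The clipboard fit is identical to the start, and so is the hood outline. The other objects look undisturbed and the arm is clear, so I'm handing in.

```bash
python3 -c "
from cell import env
env.finish_job(); print(env.sense()['time_s'])"
```

```text
the job is handed in; nothing more can be done
the job is handed in; nothing more can be done
```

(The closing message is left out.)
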